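Lever open the hot lid of a digestion block

TASK

The digestion is finished, and the tubes in the heating block on the bench must cool down with its lid up. With the fingertips, push the hook at the front of the lid aside to the right until it is clear of the lid, then press down the long end of the lid lever until the heavy lid has risen so far that the prop on the other side drops in under its pin, and let go, so that the lid stays open on the prop. The lid is hot, so do not touch it; do not force anything, and leave the things standing around where they are.

Things in the scene. Friction and masses are not known exactly. Their poses are not given: they have to be found in the camera images.
- block: heating block: grey steel box 200 x 200 mm, 130 mm high (165 mm with its lid shut), fixed. Origin on the bench under the box's centre; x from its front to its back, y to its left, z up. The box spans x and y -100 to 100 mm; a low control console along its front spans x -175 to -98 mm, at most 72 mm high
- lid: the heavy hot lid (about 1.3 kg, 202 x 202 x 36 mm), hinged along the rear edge of the box (x 105, z 130 mm in the block's frame). Origin in the middle of its underside, axes as the block's while shut. Its front rises as it opens: tilted about 0.80 rad when it stands on the prop, about 0.9 rad with the lever fully down
- hook_knob (a point): middle of the black knob (18 mm in diameter, 24 mm long, along the block's x) on the steel swing hook in front of the lid. The hook turns on a pivot 90 mm below it on the box's front. Upright, the knob is at x -149, y 0, z 175 mm in the block's frame; the lid's front is at x -101, its tongue under the hook's head at -119 mm
- hook (a joint): angle of the hook about the block's x: 0 upright, its head over the lid's tongue, holding it shut; grows as it swings to the right (block's -y) to 1.1 rad at its stop; clear of the tongue from about 0.4 rad. Light friction (1 N at the knob); past about 0.6 rad it falls on by itself
- lever_pad (a point): middle of the top of the black grip (62 x 26 x 16 mm) at the long end of the lid lever, a steel bar along the block's right side on a pivot at x -8, y -128, z 115 mm in the block's frame; its short end (70 mm) lies under a lug of the lid. At rest the grip is at x -209, z 177 mm; it moves 115 mm down on an arc of 210 mm radius to z 60 mm. Pressing takes 10 to 15 N at first
- lever (a joint): angle of the lever: 0 at rest, grows as the long end goes down, stop at 0.56 rad; the prop drops in at about 0.47 rad; let go, the lever comes to rest at about 0.45 rad
- prop (a joint): angle of the lid prop, a flat steel bar with a notch near its top, pivoted on the box's left side at x -45, y 114, z 60 mm in the block's frame, leaning back on a pin of the lid; its top is up to 270 mm high. 0 with the lid shut, about 0.12 rad as the lid rises; then it drops under the pin by itself: about 0.17 rad when it carries the lid
- vial_white: capped sample vial, 23 mm in diameter, 52 mm high, standing in front of the console; origin at its foot. To be left alone
- vial_low: wider capped sample vial, 27 mm in diameter, 46 mm high, in front of the console; origin at its foot. To be left alone
- beaker: clear plastic beaker, 66 mm in diameter, 82 mm high, in front of the console at the left; origin at its foot. To be left alone
- tweezers: steel tweezers 128 mm long, lying to the right of the block; origin under their middle. To be left alone
- meter: yellow hand-held meter, 150 x 66 x 41 mm, lying to the right of the block; origin under its middle. To be left alone
- pen: red and white marker pen 140 mm long, lying to the right; origin under its middle. To be left alone

How it is judged:
On the way, in this order (a step that is already met when the one before it is completed fails the run):
1. the hook is swung clear of the lid (value of joint hook above 0.45 rad and angle between lid's own z axis and vertical below 0.1 rad), for 0.1 s.
2. the lid is raised by pressing the lever down (angle between lid's own z axis and vertical above 0.78 rad and value of joint lever above 0.42 rad and contact force between any of the fingers, the arm and lever above 1 N), for 0.05 s.
At the end, for the whole second after the job is handed in: the lid stands still on its prop, open by 0.73 to 0.86 rad, with the prop dropped in under the pin (prop over 0.14 rad) and the hook swung over 0.45 rad (angle between lid's own z axis and vertical between 0.73 and 0.86 rad and angular speed of lid below 0.05 rad/s and value of joint prop above 0.14 rad and value of joint hook above 0.45 rad); the robot touches nothing.
It fails at once if the hot lid is touched (contact force between any of the fingers, the arm and lid above 0.5 N).
It fails at once if the lever or the hook is forced or pinched (contact force between the fingers and lever above 45 N or contact force between the fingers and hook above 30 N).
It fails at once if a thing standing around is shifted, lifted or knocked over (distance of any of vial_white, vial_low, beaker, tweezers, meter, pen from where it was at the start of the episode above 0.02 m).
It also fails if it takes over 58 s, if anything falls off the work surface, if the arm or the gripper's body presses on something with over 40 N, if the wrist force passes 120 N, or if a joint passes its speed limit or range.

ROBOT

A 7-joint arm with a two-finger parallel gripper is mounted at the origin on a cart in front of the work surface, level with it; the furniture and walls round the work are solid. World frame = base frame: x ahead of the robot, y to its left, z up, the work surface at z = 0. Lengths are in m, angles in rad, forces in N, time in s.
With the tool pointing down it reaches from about 0.35 to 0.9 m from the base axis. Payload 8.1 kg.
Tool frame: the origin (TCP) lies midway between the tips of the shut fingers; the grasp point (between the pads) lies 19 mm behind it; z points along the fingers, y is the direction in which the jaws open and shut (so a half turn about z gives the same grasp; the last joint's range is limited). The gripper opens to 85 mm and grips with 20 to 120 N. Pads are 22 mm wide; open, the fingers measure 114 mm over their backs; the gripper's body (76 mm by 85 mm) begins 54 mm behind the grasp point. The pads swing forward as they close: fully open they stand 13 mm farther back than shut.
Start: joints at [1.112, 0.434, 0.025, 1.573, -0.012, 1.134, -0.075], TCP at [0.218, -0.586, 0.199] pointing down, gripper open.
Joint ranges: [-2.62, 2.62], [-0.44, 2.09], [-1.27, 1.32], [0.08, 2.57], [-1.32, 4.46], [0.12, 2], [-2.74, 2.74]. Speed limits (rad/s): [2.22, 2.22, 3.01, 3.01, 3.14, 3.14, 3.14].

INTERFACE

Orientations are given as [roll, pitch, yaw] about the fixed x, y, z axes, in that order (R = Rz(yaw) Ry(pitch) Rx(roll)).
In Python, from station import env gives the robot as it stands. The module is installed in compiled form; this text tells all that it offers.
- The arm moves only by the tool play_rows, never from a script. Its arguments are lists of equal length, an entry for each row: "dr": the turn, a rotation vector about the tool's x, y, z in rad, a list of three; "slide": the shift along the tool's x, y, z in m, a list of three; "fingers": the closure, from 0 (fully open) to 1 (shut). In form: {"dr": [[ax, ay, az], ...], "slide": [[x, y, z], ...], "fingers": [fingers, ...]}. A call has 1 to 5 rows; each row is the pose to reach, as a shift and turn from the pose commanded when the call began, along the tool's axes at that moment; what a row does not reach only later rows make up. A row lasts 1/10 s, in which the tool goes at most 50 mm and 8.59 degrees, less where a joint would pass 70% of its speed; a pose out of reach is approached as far as the arm can. A call with a gripper value outside its range is refused whole. The fingers move at their own pace and stop on an object; "newtons" is the grip in N (left out, the last holds). Time passes only in rows, so rows that repeat a pose let the fingers close. It gives the time, the measured TCP pose, the force and the opening at its end, in the units of the state.
- env.state(): the state, without advancing time (a new reading comes with each control period).
- env.grab_frame(name): name is "side" or "top" or "wrist"; returns the picture (400x640x3 uint8, red, green, blue); there is no depth.
- env.camera_params(name): a dict with "fovy" (degrees; the focal length in pixels is half the picture's height over the tangent of half this angle, whatever the lens; pixels are square), "cx", "cy" (the principal point, pixels), "R" (3x3) and "t" (3): a world point X has camera coordinates R X + t. Camera axes: x right, y down, z forward; pixel columns grow to the right and rows downward; lengths in m; the calibration is good to about 2 mm. A picture is of the moment at which its call begins: read the wrist's pose just before it. camera_params takes no time and is no camera call; for the wrist camera it gives the pose at the moment of the call.
- env.job_done(): hands the job in, once; it reports no verdict.
Trained networks look in the newest picture that a camera, given by its name, has taken for a name from the list of things; names that differ only in an ending like _2 or _b are one class to them, and where a whole thing is asked for, a point or a joint stands for the part that bears it (a point fixed in the world has none). Each returns a list of dicts, best first, with "score" (0 to 1); they miss things now and then, are a little off and sometimes report something else, mostly with a low value. They report only what shows in the picture. A call takes as long as a camera call.
- env.spot_in(camera, thing): "bbox" ([centre column, centre row, width, height] in pixels, round what is visible of it).
The state is a dict: "time_s": time; "qpos": joint angles; "joint_velocities": joint speeds; "joint_efforts": joint torques, N m; "position": TCP position; "eef_rot": TCP orientation; "force": force on the tool from outside, world axes, zero at the start; "ft_torque": the same for the moment, N m; "width": opening from 0.0 (shut) to 1.0 (fully open).
Only numpy, scipy, OpenCV 4.12 (cv2) and the standard library are available. Lean on these libraries where they do the work, as an engineer would, in place of code of your own. Each camera call takes 0.05 s, during which the arm holds its last target. There are 200 camera calls.

## Working session

There is one attempt and no reset: what is moved stays moved. The work goes in short steps, Python scripts to look and compute and a tool call to move; the robot and the scene stay as the last step left them, time stands still between calls to the robot, and variables do not carry over. Pictures are saved under pics/ and viewed, about 8 in all and at most 12, crops included, and the job is handed in when it is done.

Besides the shell and the picture viewer there is one more tool, called after ">>>" by a JSON object that holds its "name" and its "arguments", one argument or row to a line. play_rows: Moves the arm, as the interface text tells. Its arguments: {"type":"object","properties":{"dr":{"type":"array"},"slide":{"type":"array"},"fingers":{"type":"array"},"newtons":{"type":"number"}},"required":["dr","slide","fingers"]}

```bash
mkdir -p pics; cat > h.py <<'E'
import numpy as np,cv2
from station import env
def K(n):
    c=env.camera_params(n); f=200/np.tan(np.radians(c['fovy'])/2); return f,c['cx'],c['cy'],np.array(c['R']),np.array(c['t'])
def proj(n,X):
    f,cx,cy,R,t=K(n); p=np.atleast_2d(X)@R.T+t; return np.c_[cx+f*p[:,0]/p[:,2],cy+f*p[:,1]/p[:,2]]
def ray(n,u,v):
    f,cx,cy,R,t=K(n); return -R.T@t, R.T@np.array([(u-cx)/f,(v-cy)/f,1])
def atz(n,u,v,z):
    o,d=ray(n,u,v); return o+d*(z-o[2])/d[2]
def save(n,fn):
    im=env.grab_frame(n); cv2.imwrite('pics/'+fn,im[:,:,::-1]); return im
E
python3 - <<'E'
from h import *
s=env.state(); print(s['position'],s['eef_rot'],s['time_s'],s['force'])
a=save('top','t1.png');b=save('side','s1.png')
for c in ['top','side']:
    print(c,-K(c)[3].T@K(c)[4])
    for n in ['block','lid','hook_knob','lever_pad','vial_white','vial_low','beaker','tweezers','meter','pen']:
        r=env.spot_in(c,n)[:1]
        print(n,[(round(q['score'],2),np.round(q['bbox']),np.round(atz(c,*q['bbox'][:2],0),3)) for q in r])
E
```

```text
[ 0.2174625  -0.5853435   0.19820265] [-3.13996613e+00  1.52134716e-04  3.55741943e-01] 0.0 [ 0.09562686 -0.5463647   0.75072814]
top [0.49440934 0.18377041 1.31378447]
block [(0.64, array([299., 166., 125., 116.]), array([0.66 , 0.239, 0.   ]))]
lid [(0.78, array([288., 152.,  89.,  93.]), array([0.702, 0.273, 0.   ]))]
hook_knob [(0.55, array([299., 200.,  15.,  19.]), array([0.558, 0.243, 0.   ]))]
lever_pad [(0.86, array([348., 176.,  31.,  99.]), array([0.628, 0.093, 0.   ]))]
vial_white [(0.42, array([326., 236.,   8.,  11.]), array([0.449, 0.165, 0.   ]))]
vial_low [(0.61, array([309., 237.,  12.,  12.]), array([0.445, 0.215, 0.   ]))]
beaker [(0.92, array([278., 240.,  24.,  27.]), array([0.439, 0.308, 0.   ]))]
tweezers [(0.61, array([397., 190.,  34.,   9.]), array([ 0.581, -0.053,  0.   ]))]
meter [(0.77, array([413., 230.,  34.,  49.]), array([ 0.462, -0.097,  0.   ]))]
pen [(0.56, array([396., 173.,  39.,   6.]), array([ 0.634, -0.052,  0.   ]))]
side [ 0.48998134 -0.62615733  0.44777683]
block [(0.84, array([346., 193., 152., 137.]), array([0.717, 0.608, 0.   ]))]
lid [(0.63, array([365., 192., 119.,  60.]), array([0.782, 0.614, 0.   ]))]
hook_knob [(0.81, array([304., 197.,  25.,  43.]), array([0.579, 0.579, 0.   ]))]
lever_pad [(0.85, array([340., 210., 141.,  27.]), array([0.675, 0.461, 0.   ]))]
vial_white [(0.56, array([258., 254.,  10.,  27.]), array([0.448, 0.212, 0.   ]))]
vial_low [(0.6, array([260., 243.,  15.,  19.]), array([0.453, 0.266, 0.   ]))]
beaker [(0.94, array([253., 221.,  27.,  36.]), array([0.428, 0.4  , 0.   ]))]
tweezers []
meter [(0.89, array([263., 338., 102.,  60.]), array([ 0.466, -0.077,  0.   ]))]
pen [(0.61, array([361., 321.,  26.,  56.]), array([ 0.635, -0.044,  0.   ]))]
```

View pics/t1.png

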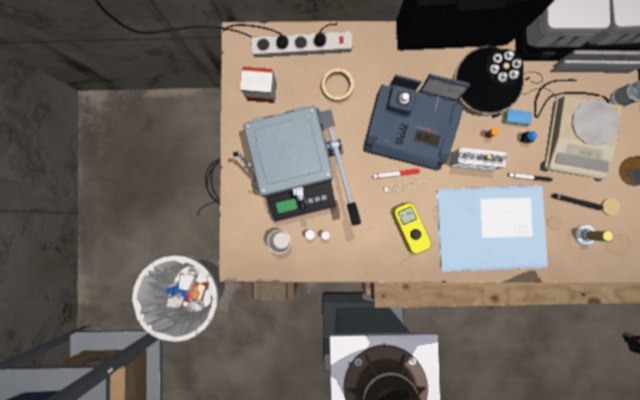

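View pics/s1.png

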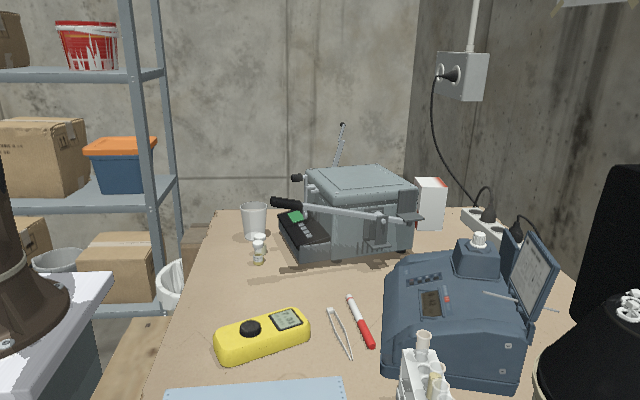

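The top view shows the block at about (290,160), the lever grip at (353,213), the hook at about (298,193), and the vials and beaker in front of the block. I'll zoom in to fit the block's pose.

```bash
python3 - <<'E'
import cv2,numpy as np
a=cv2.imread('pics/t1.png')[95:245,230:370];b=cv2.imread('pics/s1.png')[150:280,240:440]
a=cv2.resize(a,None,fx=4,fy=4,interpolation=cv2.INTER_CUBIC);cv2.imwrite('pics/t1c.png',a)
b=cv2.resize(b,None,fx=4,fy=4,interpolation=cv2.INTER_CUBIC);cv2.imwrite('pics/s1c.png',b)
E
```

```text
(no output)
```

View pics/t1c.png

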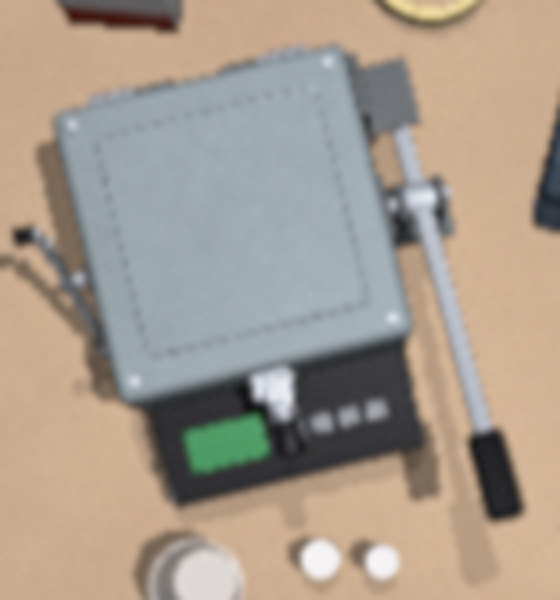

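View pics/s1c.png

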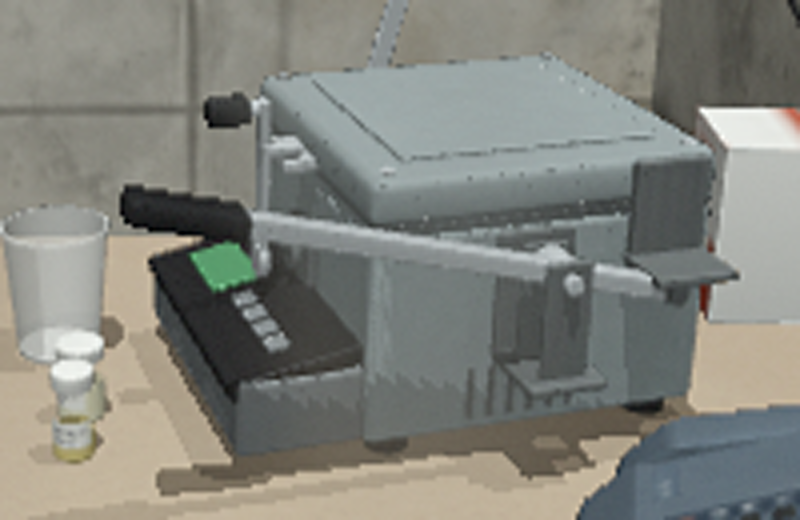

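```bash
cat >> h.py <<'E'
def b2w(p,P):
    c,s=np.cos(p[2]),np.sin(p[2]); P=np.atleast_2d(P).astype(float)
    return np.c_[p[0]+c*P[:,0]-s*P[:,1],p[1]+s*P[:,0]+c*P[:,1],P[:,2]]
E
python3 - <<'E'
from h import *
from scipy.optimize import least_squares
l=.101
T=[((60,118),(.1,l,.166)),((343,48),(.1,-l,.166)),((408,328),(-l,-l,.166)),((128,400),(-l,l,.166)),((290,435),(-.149,0,.18)),((496,475),(-.209,-.128,.175)),]
S=[((228,110),(-.149,0,.175)),((185,210),(-.209,-.128,.169)),((545,55),(.1,l,.166)),((712,150),(.1,-l,.166)),((262,75),(-l,l,.166))]
tp=np.array([t[0] for t in T])/4+[230,95]; sp=np.array([t[0] for t in S])/4+[240,150]
TX=np.array([t[1] for t in T]);SX=np.array([t[1] for t in S])
def res(p): return np.r_[proj('top',b2w(p,TX))-tp,proj('side',b2w(p,SX))-sp]
r=least_squares(lambda p:res(p).ravel(),[.66,.24,-.2],loss='soft_l1'); print(r.x); print(res(r.x).round(1))
p=r.x; np.save('p.npy',p)
for n,X in [('knob',(-.149,0,.175)),('pad',(-.209,-.128,.177)),('paddown',(-.209,-.128,.06)),('lidFR',(-l,-l,.13)),('hookpivot',(-.149,0,.085))]: print(n,b2w(p,X))
for n,q in dict(white=(380,560),low=(320,558),beaker=(205,580)).items():
    z=dict(white=.052,low=.046,beaker=.07)[n]; print(n,atz('top',q[0]/4+230,q[1]/4+95,z))
E
```

```text
[0.6827331  0.26095241 0.23312153]
[[-2.9 -1.2]
 [ 0.  -2.7]
 [ 2.9  0.2]
 [-1.3  1.5]
 [-0.3  0.5]
 [ 1.6  0.5]
 [-0.1  0.4]
 [-0.6  1.3]
 [ 1.9 -2.1]
 [ 3.2 -1.6]
 [-1.5 -1.1]]
knob [[0.53776355 0.22653107 0.175     ]]
pad [[0.50895656 0.08813252 0.177     ]]
paddown [[0.50895656 0.08813252 0.06      ]]
lidFR [[0.60779774 0.13935187 0.13      ]]
hookpivot [[0.53776355 0.22653107 0.085     ]]
white [0.45277036 0.16736208 0.052     ]
low [0.45490966 0.21062187 0.046     ]
beaker [0.44178353 0.29199874 0.07      ]
```

```bash
cat >> h.py <<'E'
from scipy.spatial.transform import Rotation as Ro
p0=np.load('p.npy')
def rel(B,yaw=None,world=False):
    "slide and dr for target given in block frame"
    s=env.state(); R=Ro.from_euler('xyz',s['eef_rot'])
    W=np.array(B) if world else b2w(p0,B)[0]
    G=Ro.from_euler('xyz',[np.pi,0,p0[2] if yaw is None else yaw])
    return W.round(3),R.inv().apply(W-s['position']).round(4),(R.inv()*G).as_rotvec().round(4)
def wb(W):
    c,s=np.cos(p0[2]),np.sin(p0[2]);d=np.array(W)-[p0[0],p0[1],0];return np.array([c*d[0]+s*d[1],-s*d[0]+c*d[1],d[2]])
E
python3 -c "
from h import *
print(rel([-.153,.06,.31]))"
```

```text
(array([0.52 , 0.284, 0.31 ]), array([ 0.5863, -0.7101, -0.111 ]), array([0.    , 0.    , 0.1226]))
```

>>> {"name": "play_rows", "arguments": {
  "dr": [
    [0,0,0.02],
    [0,0,0.04],
    [0,0,0.06],
    [0,0,0.09],
    [0,0,0.123]
  ],
  "slide": [
    [0.0,0.0,-0.045],
    [0.02,-0.025,-0.08],
    [0.045,-0.055,-0.11],
    [0.075,-0.09,-0.11],
    [0.105,-0.127,-0.11]
  ],
  "fingers": [1,1,1,1,1]
}}

```text
time_s: 1.6
position: [0.2725, -0.4293, 0.3101]
eef_rot: [3.139, -0.001, 0.231]
force: [1.8, 0.5, 0.6]
width: 0.146
```

```bash
python3 -c "
from h import *
print(env.state()['time_s'],env.state()['position'],env.state()['qpos'],rel([-.153,.06,.31]))"
```

```text
1.6 [ 0.2725336  -0.42934231  0.31008047] [ 0.91510601  0.16743528 -0.01789681  1.67233481  0.00320053  1.29929651
 -0.44338177] (array([0.52 , 0.284, 0.31 ]), array([ 0.4041, -0.6378, -0.001 ]), array([ 0.0024, -0.001 , -0.0023]))
```

>>> {"name": "play_rows", "arguments": {
  "dr": [
    [0,0,0],
    [0,0,0],
    [0,0,0],
    [0,0,0],
    [0,0,0]
  ],
  "slide": [
    [0.026,-0.042,0],
    [0.052,-0.084,0],
    [0.078,-0.126,0],
    [0.104,-0.168,0],
    [0.13,-0.21,0]
  ],
  "fingers": [1,1,1,1,1]
}}

```text
time_s: 2.1
position: [0.3502, -0.194, 0.3093]
eef_rot: [3.141, -0.001, 0.233]
force: [0.2, 0.3, 0.2]
width: 0.003
```

>>> {"name": "play_rows", "arguments": {
  "dr": [
    [0,0,0],
    [0,0,0],
    [0,0,0],
    [0,0,0],
    [0,0,0]
  ],
  "slide": [
    [0.026,-0.042,0],
    [0.052,-0.084,0],
    [0.078,-0.126,0],
    [0.104,-0.168,0],
    [0.13,-0.21,0]
  ],
  "fingers": [1,1,1,1,1]
}}

```text
time_s: 2.6
position: [0.4283, 0.0403, 0.3094]
eef_rot: [3.141, -0.001, 0.232]
force: [1.0, -0.7, -0.1]
width: -0.003
```

```bash
python3 -c "
from h import *
print(env.state()['time_s'],env.state()['position'],env.state()['qpos'],rel([-.153,.06,.31]))"
```

```text
2.6 [0.42826637 0.04029236 0.30943845] [ 0.31336935  0.07117973 -0.55889132  1.79525132  0.03996866  1.28502984
 -1.59415543] (array([0.52 , 0.284, 0.31 ]), array([ 0.1454, -0.216 , -0.0005]), array([ 0.0006, -0.0012, -0.0009]))
```

>>> {"name": "play_rows", "arguments": {
  "dr": [
    [0,0,0],
    [0,0,0],
    [0,0,0],
    [0,0,0],
    [0,0,0]
  ],
  "slide": [
    [0.027,-0.042,0],
    [0.055,-0.084,0],
    [0.082,-0.125,0],
    [0.11,-0.165,0],
    [0.12,-0.18,0]
  ],
  "fingers": [1,1,1,1,1]
}}

```text
time_s: 3.1
position: [0.5033, 0.2461, 0.3086]
eef_rot: [-3.139, 0.0, 0.237]
force: [-0.1, -0.8, 1.2]
width: 0.005
```

```bash
python3 -c "
from h import *
print(env.state()['time_s'],env.state()['position'],env.state()['qpos'],rel([-.153,.045,.15]))
a=save('wrist','w1.png')
print([ (n,env.spot_in('wrist',n)[:1]) for n in ['hook_knob','lever_pad']])
for X in [(-.149,0,.175),(-.209,-.128,.177),(-.101,-.101,.166),(-.101,.101,.166)]: print(X,proj('wrist',b2w(p0,X)))
"
```

```text
3.1 [0.5033196  0.24608853 0.30856157] [-0.05719359  0.33543649 -0.67110698  1.517379    0.2083406   1.3612057
 -2.07830749] (array([0.523, 0.269, 0.15 ]), array([ 0.0251, -0.0175,  0.1586]), array([-0.0026,  0.0002,  0.0037]))
[('hook_knob', [{'bbox': [344.9, 130.2, 31.7, 63.3], 'score': 0.68}]), ('lever_pad', [{'bbox': [477.8, 118.8, 32.5, 237.5], 'score': 0.82}])]
(-0.149, 0, 0.175) [[344.89251646 144.17885721]]
(-0.209, -0.128, 0.177) [[480.36296225 209.22088807]]
(-0.101, -0.101, 0.166) [[459.88989101  88.65532605]]
(-0.101, 0.101, 0.166) [[230.93072122  87.97875937]]
```

View pics/w1.png

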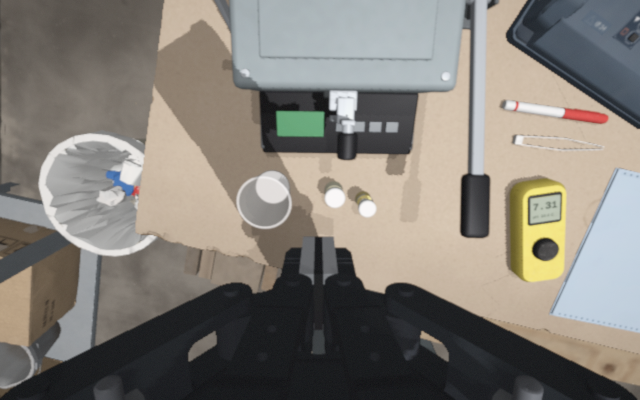

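The wrist view puts the knob at (347,145) and the grip at (475,206). Both are within 2–5 px of the prediction, so the pose is good. I'll move down to the left of the knob.

>>> {"name": "play_rows", "arguments": {
  "dr": [
    [0,0,0],
    [0,0,0],
    [0,0,0],
    [0,0,0],
    [0,0,0]
  ],
  "slide": [
    [0.024,-0.018,0.03],
    [0.024,-0.018,0.075],
    [0.024,-0.018,0.12],
    [0.024,-0.018,0.158],
    [0.024,-0.018,0.158]
  ],
  "fingers": [1,1,1,1,1]
}}

```text
time_s: 3.75
position: [0.52, 0.26, 0.1465]
eef_rot: [3.138, 0.008, 0.231]
force: [0.6, -1.3, -0.3]
width: 0.003
```

```bash
python3 -c "
from h import *
s=env.state();print(s['time_s'],wb(s['position']),s['qpos'],s['force'],rel([-.153,-.04,.147]))
a=save('wrist','w2.png')
"
```

```text
3.75 [-0.15858215  0.03670151  0.14647053] [-0.11857516  0.49753917 -0.6264989   1.70134123  0.32639598  1.05869407
 -2.19183877] [ 0.56813763 -1.26920421 -0.29674414] (array([0.543, 0.187, 0.147]), array([ 0.0057,  0.0767, -0.0003]), array([ 0.0037,  0.0083, -0.0021]))
```

View pics/w2.png

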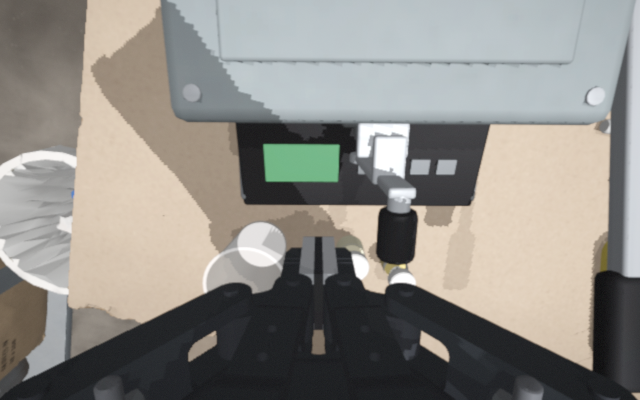

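The fingertips (318,245) are level with the knob (397,235) and to its left, clear of the lid. I'll push right.

>>> {"name": "play_rows", "arguments": {
  "dr": [
    [0,0,0],
    [0,0,0],
    [0,0,0],
    [0,0,0],
    [0,0,0]
  ],
  "slide": [
    [0.002,0.01,0],
    [0.003,0.02,0],
    [0.003,0.03,0],
    [0.003,0.04,0],
    [0.003,0.05,0]
  ],
  "fingers": [1,1,1,1,1]
}}

```text
time_s: 4.3
position: [0.5375, 0.2151, 0.1516]
eef_rot: [3.141, -0.001, 0.232]
force: [0.8, -0.1, 0.3]
width: -0.001
```

>>> {"name": "play_rows", "arguments": {
  "dr": [
    [0,0,0],
    [0,0,0],
    [0,0,0],
    [0,0,0],
    [0,0,0]
  ],
  "slide": [
    [0,0.01,0],
    [0,0.02,0],
    [0,0.03,0],
    [0,0.035,0],
    [0,0.035,0]
  ],
  "fingers": [1,1,1,1,1]
}}

```text
time_s: 4.8
position: [0.5453, 0.1812, 0.1509]
eef_rot: [3.141, 0.0, 0.231]
force: [-0.8, 0.5, -0.4]
width: 0.003
```

```bash
python3 -c "
from h import *
s=env.state();print(s['time_s'],wb(s['position']),s['qpos'],s['force'])
a=save('wrist','w3.png')
for th in [0,.5,.7,.9,1.1]: print(th,proj('wrist',b2w(p0,(-.149,-.09*np.sin(th),.085+.09*np.cos(th)))))
"
```

```text
4.8 [-0.15216681 -0.04583254  0.15086787] [ 0.02834292  0.47580113 -0.62352159  1.7215505   0.3144927   1.04623463
 -2.0414467 ] [-0.75668776  0.46203883 -0.36253061]
0 [[223.91966803 241.82346222]]
0.5 [[315.14880752 233.19211012]]
0.7 [[343.11615931 226.12925303]]
0.9 [[363.51418257 218.17401223]]
1.1 [[376.23573314 210.04010612]]
```

View pics/w3.png

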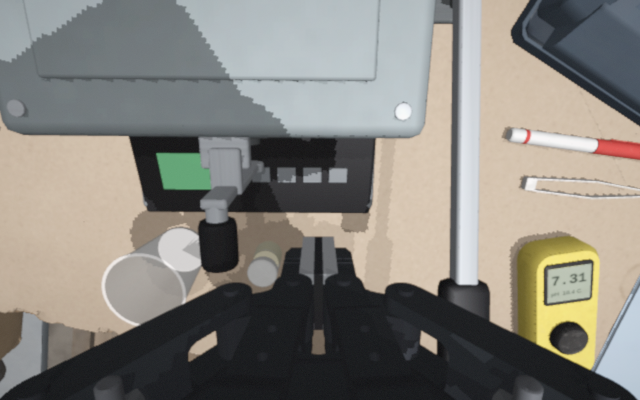

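```bash
python3 -c "
from h import *
s=env.state();R=Ro.from_euler('xyz',s['eef_rot']);P=s['position']
for o in [(0,0,0),(.011,0,0),(-.011,0,0),(0,.0145,0),(0,0,-.019),(.011,0,-.019),(-.011,0,-.019),(.011,0,-.03),(0,.0145,-.025)]: print(o,proj('wrist',P+R.apply(o)))
print(-K('wrist')[3].T@K('wrist')[4]-P,K('wrist')[3])
for d in [(0,0,0),(0,.006,0),(.0,0,.01),(0,0,.03),(0,0,-.03)]: print(d,proj('wrist',b2w(p0,np.array((-.149,0,.175))+d)),proj('wrist',b2w(p0,np.array((-.149,0,.175))+d+[-.012,0,0])))
save('side','s2.png'); save('top','t2.png')
im=cv2.imread('pics/s2.png')[140:280,230:410]; cv2.imwrite('pics/s2c.png',cv2.resize(im,None,fx=4,fy=4,interpolation=cv2.INTER_CUBIC))
"
```

```text
(0, 0, 0) [[318.65907481 229.80504284]]
(0.011, 0, 0) [[318.68687464 210.53746914]]
(-0.011, 0, 0) [[318.63213225 248.47845742]]
(0, 0.0145, 0) [[345.32329937 229.82539171]]
(0, 0, -0.019) [[318.73298187 243.80842006]]
(0.011, 0, -0.019) [[318.76515787 222.66012733]]
(-0.011, 0, -0.019) [[318.70190394 264.23498493]]
(0.011, 0, -0.03) [[318.81892359 230.98609324]]
(0, 0.0145, -0.025) [[349.36683912 248.90725552]]
[0.06573323 0.01595582 0.17537314] [[ 2.30951075e-01 -9.72965364e-01 -3.62548199e-05]
 [-9.37810254e-01 -2.22616294e-01  2.66371756e-01]
 [-2.59178563e-01 -6.14848433e-02 -9.63870368e-01]]
(0, 0, 0) [[223.91966803 241.82346222]] [[225.73076064 264.87429044]]
(0, 0.006, 0) [[211.2600616  241.82406173]] [[213.31459032 264.87483461]]
(0.0, 0, 0.01) [[218.00604918 250.68801441]] [[220.0493404  274.97678161]]
(0, 0, 0.03) [[203.6287389  272.23969381]] [[206.29358896 299.43674966]]
(0, 0, -0.03) [[238.09703045 220.57150595]] [[239.40752691 240.5547709 ]]
```

View pics/s2c.png

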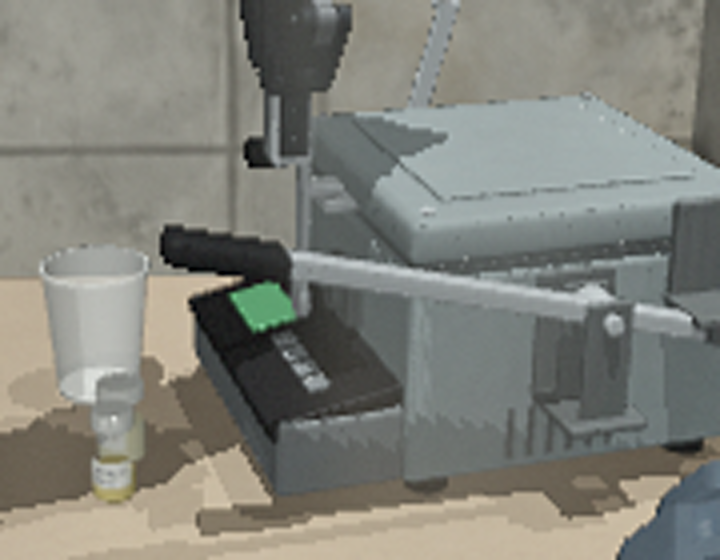

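```bash
python3 -c "
from h import *
s=env.state();P=s['position']
for z in [0,.01,.02,.03,.04]: print(z,(proj('side',P+[0,0,z])-[230,140])*4, (proj('top',P+[0,0,z])))
for th in [0]: print('knob',(proj('side',b2w(p0,[[-.149,0,.175],[-.161,0,.175],[-.149,0,.166]]))-[230,140])*4)
print([ (n,q['bbox']) for n in ['hook_knob','lever_pad'] for q in env.spot_in('side',n)[:1]])
"
```

```text
0 [[285.78698035 220.26220041]] [[318.94060807 201.67692022]]
0.01 [[285.87337801 202.29384626]] [[318.94017658 201.51281441]]
0.02 [[285.96049489 184.17591341]] [[318.93973756 201.34584275]]
0.03 [[286.04834001 165.90652628]] [[318.9392908  201.17592951]]
0.04 [[286.13692254 147.48377781]] [[318.93883611 201.00299626]]
knob [[267.75145699 151.52446663]
 [246.4949158  153.38252114]
 [267.74142654 167.25386291]]
[('hook_knob', [303.5, 195.7, 23.3, 45.3]), ('lever_pad', [341.2, 210.4, 141.8, 31.1])]
```

The side view shows the real fingertips about 33 mm above the reported TCP, and the wrist view agrees, so the fingers passed over the knob without moving the hook. I'll go back left and repeat the push lower, allowing for this offset.

>>> {"name": "play_rows", "arguments": {
  "dr": [
    [0,0,0],
    [0,0,0],
    [0,0,0],
    [0,0,0],
    [0,0,0]
  ],
  "slide": [
    [0,0,-0.03],
    [0,-0.04,-0.03],
    [-0.004,-0.08,-0.03],
    [-0.006,-0.095,-0.02],
    [-0.006,-0.095,0.0]
  ],
  "fingers": [1,1,1,1,1]
}}

```text
time_s: 5.55
position: [0.5161, 0.2784, 0.1525]
eef_rot: [-3.138, -0.003, 0.238]
force: [-0.2, 0.6, -0.4]
width: -0.001
```

>>> {"name": "play_rows", "arguments": {
  "dr": [
    [0,0,0],
    [0,0,0],
    [0,0,0]
  ],
  "slide": [
    [0,0,0.015],
    [0,0,0.03],
    [0,0,0.03]
  ],
  "fingers": [1,1,1]
}}

```text
time_s: 5.85
position: [0.5164, 0.2718, 0.1187]
eef_rot: [3.14, 0.004, 0.232]
force: [-0.1, -0.7, 0.6]
width: 0.001
```

```bash
python3 -c "
from h import *
s=env.state();print(s['time_s'],wb(s['position']),s['force'],rel([-.157,.045,.12]))
save('side','s3.png');save('wrist','w4.png')
im=cv2.imread('pics/s3.png')[140:280,230:410]; im=cv2.resize(im,(400,311))
w=cv2.imread('pics/w4.png')[100:350,160:560]; cv2.imwrite('pics/c3.png',np.vstack([im,w]))
"
```

```text
5.85 [-0.15936703  0.04896791  0.11865247] [-0.05404884 -0.7281074   0.55955365] (array([0.52 , 0.268, 0.12 ]), array([ 0.0024,  0.004 , -0.0014]), array([ 0.0015,  0.0036, -0.0011]))
```

View pics/c3.png

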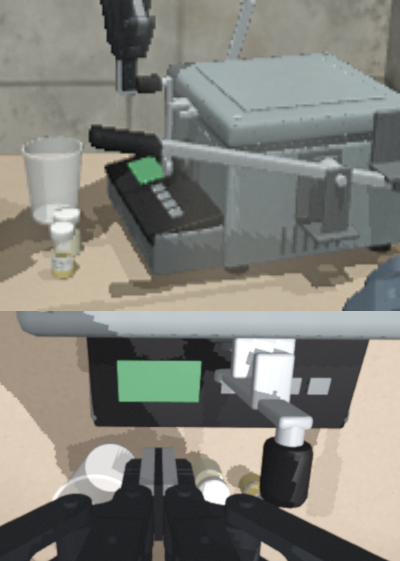

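>>> {"name": "play_rows", "arguments": {
  "dr": [
    [0,0,0],
    [0,0,0],
    [0,0,0],
    [0,0,0],
    [0,0,0]
  ],
  "slide": [
    [0.004,0.012,0],
    [0.005,0.024,0],
    [0.005,0.034,0],
    [0.005,0.044,0],
    [0.005,0.054,0]
  ],
  "fingers": [1,1,1,1,1]
}}

```text
time_s: 6.45
position: [0.5349, 0.2206, 0.1212]
eef_rot: [3.141, -0.0, 0.232]
force: [-0.1, 0.1, -1.1]
width: -0.003
```

```bash
python3 -c "
from h import *
s=env.state();print(s['time_s'],wb(s['position']),s['force'])
save('wrist','w5.png'); print(env.spot_in('wrist','hook_knob')[:1])
for th in [0,.1,.2,.3,.4]: print(th,proj('wrist',b2w(p0,(-.149,-.09*np.sin(th),.085+.09*np.cos(th)))))
"
```

```text
6.45 [-0.15317344 -0.00506612  0.12115382] [-0.08013767  0.14272678 -1.14573285]
[{'bbox': [348.0, 222.1, 103.8, 143.1], 'score': 0.82}]
0 [[303.17249772 270.29761744]]
0.1 [[326.23724256 269.69163394]]
0.2 [[348.72292705 268.01919963]]
0.3 [[370.00663039 265.3579955 ]]
0.4 [[389.55620844 261.82661942]]
```

>>> {"name": "play_rows", "arguments": {
  "dr": [
    [0,0,0],
    [0,0,0],
    [0,0,0],
    [0,0,0],
    [0,0,0]
  ],
  "slide": [
    [0,0.01,0.005],
    [0,0.02,0.012],
    [0,0.03,0.018],
    [0,0.038,0.022],
    [0,0.038,0.022]
  ],
  "fingers": [1,1,1,1,1]
}}

```text
time_s: 7.05
position: [0.5433, 0.1828, 0.0979]
eef_rot: [3.141, 0.002, 0.231]
force: [0.3, -0.5, -0.8]
width: 0.004
```

```bash
python3 -c "
from h import *
s=env.state();print(s['time_s'],wb(s['position']),s['force'],s['qpos'])
save('wrist','w6.png'); print(env.spot_in('wrist','hook_knob')[:1]);save('side','s6.png')
for th in [0,.7,.9,1.1]: print(th,proj('wrist',b2w(p0,(-.149,-.09*np.sin(th),.085+.09*np.cos(th)))))
im=cv2.imread('pics/s6.png')[140:280,230:410]; im=cv2.resize(im,(400,311))
w=cv2.imread('pics/w6.png')[100:350,160:560]; cv2.imwrite('pics/c6.png',np.vstack([im,w]))
"
```

```text
7.05 [-0.15369204 -0.0438484   0.0978914 ] [ 0.28414318 -0.52987966 -0.81392361] [ 0.00804394  0.53267817 -0.6053966   1.78128122  0.3655446   0.94379315
 -2.09120179]
[{'bbox': [319.9, 213.7, 182.6, 124.9], 'score': 0.67}]
0 [[193.31441612 301.53218079]]
0.7 [[362.09015992 270.94488549]]
0.9 [[387.90751294 256.46366977]]
1.1 [[402.40637409 242.3294786 ]]
```

View pics/c6.png

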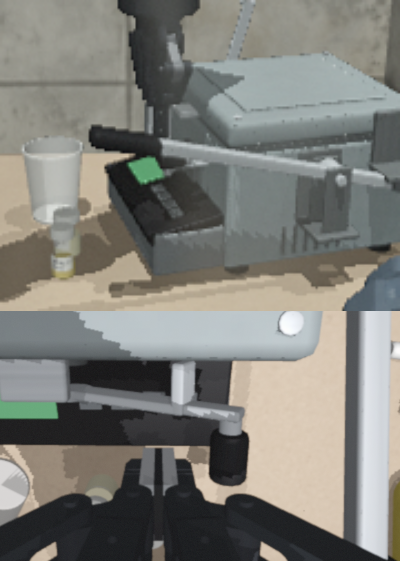

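The hook hangs at its right stop: the knob is at about (388,245), which is roughly 1.0–1.1 rad. Next I'll raise the tool and move over the lever grip.

>>> {"name": "play_rows", "arguments": {
  "dr": [
    [0,0,0],
    [0,0,0],
    [0,0,0],
    [0,0,0],
    [0,0,0]
  ],
  "slide": [
    [-0.005,-0.005,-0.04],
    [-0.01,-0.005,-0.085],
    [-0.015,0.0,-0.13],
    [-0.04,0.04,-0.132],
    [-0.064,0.08,-0.132]
  ],
  "fingers": [1,1,1,1,1]
}}

```text
time_s: 7.7
position: [0.5, 0.0937, 0.2331]
eef_rot: [-3.141, -0.004, 0.237]
force: [0.6, -1.8, -1.2]
width: -0.0
```

>>> {"name": "play_rows", "arguments": {
  "dr": [
    [0,0,0],
    [0,0,0]
  ],
  "slide": [
    [0,0,0.02],
    [0,0,0.04]
  ],
  "fingers": [1,1]
}}

```text
time_s: 7.9
position: [0.5, 0.0911, 0.1917]
eef_rot: [3.141, -0.003, 0.23]
force: [-0.4, 0.4, 1.1]
width: -0.001
```

```bash
python3 -c "
from h import *
s=env.state();print(s['time_s'],wb(s['position']),s['force'],s['qpos'],rel([-.218,-.125,.155]))
save('wrist','w7.png'); print(env.spot_in('wrist','lever_pad')[:1]);save('side','s7.png')
print(proj('wrist',b2w(p0,[[-.209,-.128,.177],[-.15,-.128,.165]])))
im=cv2.imread('pics/s7.png')[140:280,230:410]; im=cv2.resize(im,(400,311))
w=cv2.imread('pics/w7.png')[100:350,160:560]; cv2.imwrite('pics/c7.png',np.vstack([im,w]))
"
```

```text
7.9 [-0.21702133 -0.12303676  0.19165811] [-0.43458794  0.38307809  1.09557466] [ 0.2304698   0.32678163 -0.6564759   1.82510764  0.22791177  1.06284372
 -1.8524193 ] (array([0.5  , 0.089, 0.155]), array([-0.0011,  0.0019,  0.0367]), array([ 0.0011, -0.0027, -0.003 ]))
[{'bbox': [322.9, 123.2, 46.1, 246.4], 'score': 0.59}]
[[330.4600509  206.73265281]
 [330.89012576 100.31016288]]
```

View pics/c7.png

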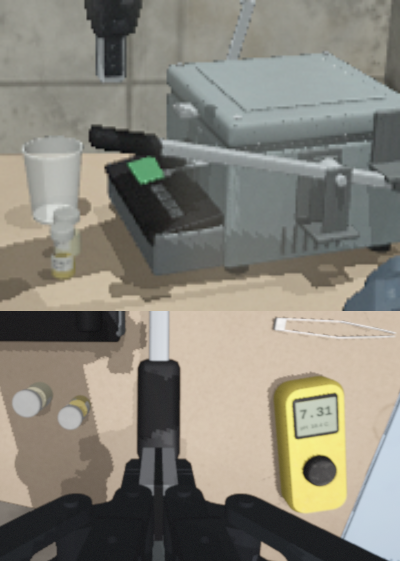

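The fingertips are centred on the grip sideways (column 318) and within its length. I'll press down in stages and watch the force.

>>> {"name": "play_rows", "arguments": {
  "dr": [
    [0,0,0],
    [0,0,0],
    [0,0,0],
    [0,0,0]
  ],
  "slide": [
    [0.004,0.0,0.015],
    [0.004,0.0,0.03],
    [0.004,0.0,0.042],
    [0.004,0.0,0.048]
  ],
  "fingers": [1,1,1,1]
}}

```text
time_s: 8.45
position: [0.503, 0.0938, 0.1424]
eef_rot: [-3.141, 0.001, 0.234]
force: [-3.9, -0.5, 13.8]
width: -0.001
```

>>> {"name": "play_rows", "arguments": {
  "dr": [
    [0,0,0],
    [0,0,0]
  ],
  "slide": [
    [0,0.0,0.006],
    [0,0.0,0.012]
  ],
  "fingers": [1,1]
}}

```text
time_s: 8.65
position: [0.5035, 0.0939, 0.1317]
eef_rot: [3.141, -0.0, 0.233]
force: [-7.5, -1.6, 13.1]
width: -0.003
```

>>> {"name": "play_rows", "arguments": {
  "dr": [
    [0,0,0],
    [0,0,0],
    [0,0,0],
    [0,0,0],
    [0,0,0]
  ],
  "slide": [
    [-0.002,0.0,0.008],
    [-0.004,0.0,0.016],
    [-0.006,0.0,0.024],
    [-0.007,0.0,0.032],
    [-0.008,0.0,0.04]
  ],
  "fingers": [1,1,1,1,1]
}}

```text
time_s: 9.15
position: [0.4981, 0.0927, 0.0924]
eef_rot: [-3.141, -0.005, 0.233]
force: [2.8, 0.4, 12.0]
width: 0.003
```

>>> {"name": "play_rows", "arguments": {
  "dr": [
    [0,0,0],
    [0,0,0],
    [0,0,0],
    [0,0,0]
  ],
  "slide": [
    [0,0.0,0.008],
    [0,0.0,0.016],
    [0.001,0.0,0.024],
    [0.001,0.0,0.032]
  ],
  "fingers": [1,1,1,1]
}}

```text
time_s: 9.55
position: [0.499, 0.0929, 0.06]
eef_rot: [-3.141, -0.005, 0.233]
force: [3.3, 0.9, 7.2]
width: -0.002
```

>>> {"name": "play_rows", "arguments": {
  "dr": [
    [0,0,0],
    [0,0,0],
    [0,0,0],
    [0,0,0]
  ],
  "slide": [
    [0.001,0.0,0.006],
    [0.002,0.0,0.012],
    [0.003,0.0,0.018],
    [0.003,0.0,0.022]
  ],
  "fingers": [1,1,1,1]
}}

```text
time_s: 9.95
position: [0.5005, 0.093, 0.0371]
eef_rot: [-3.141, -0.002, 0.233]
force: [1.3, -0.2, 3.5]
width: -0.001
```

```bash
python3 -c "
from h import *
s=env.state();print(s['time_s'],wb(s['position']),s['force'])
a=save('side','s8.png');b=save('top','t8.png')
def pr(c,X): return proj(c,b2w(p0,X)).round(0).tolist()
# lid front-left corner predicted for tilts
for t in [.7,.8,.9]:
  P=[]
  for y in(.101,-.101):
    for (dx,dz) in [(-.206,.036)]: P.append((.105+dx*np.cos(t)+dz*np.sin(t),y,.13-dx*np.sin(t)+dz*np.cos(t)))
  print(t,pr('side',P),pr('top',P))
im=np.hstack([cv2.resize(cv2.imread('pics/s8.png')[60:280,230:430],(400,440)),cv2.resize(cv2.imread('pics/t8.png')[85:245,230:375],(399,440))]); cv2.imwrite('pics/c8.png',im)
"
```

```text
9.95 [-0.21609099 -0.12134602  0.03705211] [ 1.28765424 -0.18372061  3.52115007]
0.7 [[333.0, 115.0], [371.0, 132.0]] [[246.0, 164.0], [329.0, 143.0]]
0.8 [[340.0, 110.0], [379.0, 125.0]] [[244.0, 157.0], [327.0, 135.0]]
0.9 [[347.0, 105.0], [387.0, 119.0]] [[241.0, 148.0], [326.0, 127.0]]
```

View pics/c8.png

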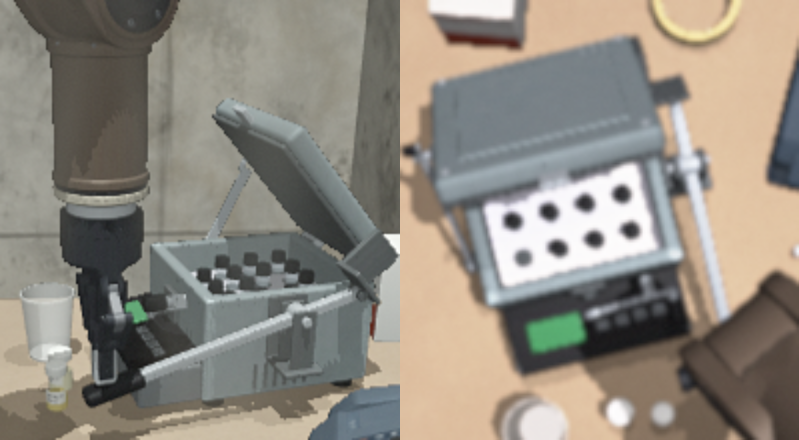

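The lid is at about 0.8 rad. I'll press a little further so the prop is sure to drop in.

>>> {"name": "play_rows", "arguments": {
  "dr": [
    [0,0,0],
    [0,0,0],
    [0,0,0]
  ],
  "slide": [
    [0,0.0,0.003],
    [0.001,0.0,0.006],
    [0.001,0.0,0.006]
  ],
  "fingers": [1,1,1]
}}

```text
time_s: 10.35
position: [0.5002, 0.0925, 0.0306]
eef_rot: [3.142, 0.001, 0.233]
force: [0.8, 1.1, 2.3]
width: 0.001
```

```bash
python3 -c "
from h import *
s=env.state();print(s['time_s'],wb(s['position']),s['force'])
a=cv2.cvtColor(cv2.imread('pics/s8.png'),6).astype(int);save('side','s9.png');b=cv2.cvtColor(cv2.imread('pics/s9.png'),6).astype(int)
m=(abs(a-b)>25).astype(np.uint8); n,l,st,c=cv2.connectedComponentsWithStats(m)
print([x.tolist() for x in st[1:] if x[4]>6])
"
```

```text
10.35 [-0.21649531 -0.12175366  0.03062693] [0.77524782 1.0535539  2.2953773 ]
[[7, 0, 19, 67, 172], [203, 0, 19, 25, 47], [268, 0, 7, 5, 9], [290, 0, 29, 41, 110], [258, 4, 8, 16, 34], [280, 22, 25, 17, 52], [222, 26, 1, 7, 7], [281, 27, 32, 16, 76], [224, 40, 29, 42, 92], [320, 52, 1, 7, 7], [304, 60, 16, 31, 72], [1, 68, 16, 56, 110], [338, 110, 38, 21, 141], [336, 117, 32, 41, 106], [369, 117, 14, 7, 33], [0, 125, 2, 9, 13], [354, 125, 19, 9, 33], [256, 145, 2, 6, 7], [268, 146, 37, 6, 53], [352, 146, 4, 7, 7], [382, 147, 6, 8, 9], [256, 150, 49, 24, 664], [404, 154, 17, 21, 29], [388, 156, 9, 11, 12], [337, 166, 4, 5, 7], [421, 176, 6, 8, 13], [291, 181, 11, 18, 44], [261, 189, 11, 11, 44], [398, 188, 12, 11, 24], [291, 200, 3, 4, 10], [281, 202, 16, 27, 167], [388, 203, 18, 8, 24], [269, 208, 3, 14, 16], [281, 217, 4, 3, 7], [354, 217, 17, 8, 19], [271, 223, 3, 6, 11], [297, 224, 56, 26, 225], [273, 230, 6, 9, 23], [289, 245, 6, 5, 14], [273, 245, 46, 22, 141], [271, 248, 17, 12, 93], [296, 251, 4, 4, 9], [223, 258, 3, 3, 7], [261, 273, 10, 6, 11]]
```

By geometry the lever is now at about 0.53 rad, past the drop-in point. I have used up the pictures I can view, so I'll release slowly and use the force to check whether the prop is carrying the lid.

>>> {"name": "play_rows", "arguments": {
  "dr": [
    [0,0,0],
    [0,0,0],
    [0,0,0],
    [0,0,0],
    [0,0,0]
  ],
  "slide": [
    [0,0.0,0],
    [0,0.0,-0.004],
    [0,0.0,-0.008],
    [0,0.0,-0.012],
    [0,0.0,-0.016]
  ],
  "fingers": [1,1,1,1,1]
}}

```text
time_s: 10.9
position: [0.5, 0.0923, 0.0474]
eef_rot: [3.141, 0.001, 0.233]
force: [-2.8, -1.6, 2.4]
width: 0.001
```

>>> {"name": "play_rows", "arguments": {
  "dr": [
    [0,0,0],
    [0,0,0],
    [0,0,0],
    [0,0,0]
  ],
  "slide": [
    [0,0.0,-0.004],
    [0,0.0,-0.008],
    [0,0.0,-0.012],
    [0,0.0,-0.012]
  ],
  "fingers": [1,1,1,1]
}}

```text
time_s: 11.3
position: [0.5012, 0.0928, 0.0596]
eef_rot: [-3.142, -0.001, 0.233]
force: [-0.2, -0.6, -0.9]
width: 0.004
```

```bash
python3 -c "
from h import *
s=env.state();print(s['time_s'],wb(s['position']),s['force'])
"
```

```text
11.3 [-0.21550525 -0.12170351  0.05962624] [-0.18131308 -0.61335037 -0.86785672]
```

At the same height the force is now about 0, against 7 N on the way down, so the prop is carrying the lid. I'll back away.

>>> {"name": "play_rows", "arguments": {
  "dr": [
    [0,0,0],
    [0,0,0],
    [0,0,0],
    [0,0,0],
    [0,0,0]
  ],
  "slide": [
    [-0.003,0.0,-0.02],
    [-0.006,0.0,-0.05],
    [-0.01,0.01,-0.09],
    [-0.02,0.02,-0.13],
    [-0.03,0.05,-0.16]
  ],
  "fingers": [1,1,1,1,1]
}}

```text
time_s: 11.8
position: [0.4829, 0.0395, 0.2215]
eef_rot: [-3.141, -0.003, 0.237]
force: [0.9, -0.8, -0.2]
width: 0.002
```

>>> {"name": "play_rows", "arguments": {
  "dr": [
    [0,0,0],
    [0,0,0],
    [0,0,0],
    [0,0,0],
    [0,0,0]
  ],
  "slide": [
    [0,0.04,0],
    [0,0.08,0],
    [0,0.12,0],
    [0,0.15,0],
    [0,0.15,0]
  ],
  "fingers": [1,1,1,1,1]
}}

```text
time_s: 12.3
position: [0.5177, -0.1145, 0.2183]
eef_rot: [3.14, 0.001, 0.226]
force: [-0.3, 0.3, -0.3]
width: 0.005
```

```bash
python3 -c "
from h import *
s=env.state();print(s['time_s'],s['position'],s['force'])
save('side','s10.png');save('top','t10.png')
for c in ['side','top']:
  print(c,[(n,round(q['score'],2),q['bbox']) for n in ['lid','lever_pad','hook_knob','vial_white','vial_low','beaker','tweezers','meter','pen'] for q in env.spot_in(c,n)[:1]])
g=[cv2.imread('pics/s%d.png'%i,0) for i in (8,10)]
pts=cv2.goodFeaturesToTrack(g[0][105:200,335:430],12,.05,6)+np.float32([335,105])
q,st,_=cv2.calcOpticalFlowPyrLK(g[0],g[1],pts,None)
print(np.c_[pts[:,0],(q-pts)[:,0],st].round(1))
for th in [0,.4,.45,.5]:
  a=.299-th; print(th,proj('side',b2w(p0,(-.008-.21*np.cos(a),-.128,.107+.21*np.sin(a)))))
for th in [.6,1.1]: print('hk',th,proj('side',b2w(p0,(-.149,-.09*np.sin(th),.085+.09*np.cos(th)))),proj('top',b2w(p0,(-.149,-.09*np.sin(th),.085+.09*np.cos(th)))))
"
```

```text
12.3 [ 0.51768296 -0.11446076  0.21831907] [-0.3003061   0.3487688  -0.33964847]
side [('lid', 0.89, [381.4, 163.8, 98.2, 98.1]), ('lever_pad', 0.69, [363.5, 321.1, 28.6, 55.6]), ('hook_knob', 0.77, [311.6, 213.1, 20.0, 10.5]), ('vial_white', 0.61, [262.2, 337.2, 105.7, 61.4]), ('vial_low', 0.65, [258.8, 241.9, 14.7, 20.3]), ('beaker', 0.87, [254.2, 221.3, 28.1, 36.8]), ('tweezers', 0.54, [335.1, 324.8, 18.2, 34.1]), ('meter', 0.71, [262.2, 337.2, 102.2, 58.4]), ('pen', 0.68, [360.8, 322.8, 28.8, 51.6])]
top [('lid', 0.69, [285.9, 132.9, 96.3, 69.4]), ('lever_pad', 0.77, [345.6, 174.9, 27.6, 102.7]), ('hook_knob', 0.74, [316.8, 194.6, 36.4, 17.0]), ('vial_white', 0.61, [325.0, 235.0, 8.3, 3.6]), ('vial_low', 0.7, [345.9, 176.2, 28.7, 99.9]), ('beaker', 0.94, [277.6, 240.1, 26.4, 26.8]), ('meter', 0.78, [411.5, 228.5, 36.7, 51.4]), ('pen', 0.51, [396.0, 171.8, 40.2, 9.6])]
[[ 4.22e+02  1.77e+02 -1.30e+00  0.00e+00  1.00e+00]
 [ 3.42e+02  1.95e+02 -0.00e+00  0.00e+00  1.00e+00]
 [ 3.78e+02  1.97e+02  0.00e+00  0.00e+00  1.00e+00]
 [ 3.71e+02  1.92e+02  0.00e+00  0.00e+00  1.00e+00]
 [ 3.56e+02  1.94e+02 -1.00e-01  0.00e+00  1.00e+00]
 [ 4.02e+02  1.87e+02 -4.00e-01  4.00e-01  1.00e+00]
 [ 3.65e+02  1.96e+02  0.00e+00  0.00e+00  1.00e+00]
 [ 3.39e+02  1.16e+02 -3.50e+00  3.90e+00  1.00e+00]
 [ 3.47e+02  1.16e+02 -3.60e+00  4.00e+00  1.00e+00]
 [ 3.38e+02  1.88e+02 -1.00e-01  0.00e+00  1.00e+00]
 [ 4.21e+02  1.96e+02 -6.00e-01 -0.00e+00  1.00e+00]
 [ 3.78e+02  1.72e+02 -9.00e-01 -0.00e+00  1.00e+00]]
0 [[285.78267562 203.86218361]]
0.4 [[282.03115062 244.43713352]]
0.45 [[282.75842056 249.16509545]]
0.5 [[283.73610098 253.7708333 ]]
hk 0.6 [[303.89979328 192.24687621]] [[321.07306484 199.7218312 ]]
hk 1.1 [[308.10194714 212.29268793]] [[331.4705147  197.59316203]]
```

>>> {"name": "play_rows", "arguments": {
  "dr": [
    [0,0,0],
    [0,0,0],
    [0,0,0],
    [0,0,0],
    [0,0,0]
  ],
  "slide": [
    [0,0.02,0],
    [0,0.04,0],
    [0,0.06,0],
    [0,0.06,0],
    [0,0.06,0]
  ],
  "fingers": [1,1,1,1,1]
}}

```text
time_s: 13.8
position: [0.5312, -0.1673, 0.2188]
eef_rot: [-3.141, 0.0, 0.232]
force: [-0.9, -0.1, 0.1]
width: 0.002
```

```bash
python3 -c "
from h import *
save('side','s11.png')
I={i:cv2.imread('pics/s%d.png'%i,0) for i in (1,8,9,10,11)}
d=abs(I[10].astype(int)-I[11])[95:260,320:430]; print('lid change 10->11',d.max(),(d>20).sum())
# grip dark blob
for i in (1,10,11):
  x0,y0=262,(185 if i==1 else 225); r=I[i][y0:y0+45,x0:x0+50]<45
  n,l,st,c=cv2.connectedComponentsWithStats(r.astype(np.uint8))
  print(i,[(st[k].tolist(),(c[k]+[x0,y0]).round(1)) for k in range(1,n) if st[k][4]>30])
# lid-tilt by tracking lid FL/FR corner rest offset
f=np.float32([[339,116],[347,116],[378,127],[360,130]]).reshape(-1,1,2)
for a,b in((8,9),(8,11)): q,st,_=cv2.calcOpticalFlowPyrLK(I[a],I[b],f,None,winSize=(11,11)); print(a,b,(q-f)[:,0].round(1).tolist())
def P(t,dz=.036,y=.101): dx=-.206; return proj('side',b2w(p0,(.105+dx*np.cos(t)+dz*np.sin(t),y,.13-dx*np.sin(t)+dz*np.cos(t)))).round(1).tolist()
for t in(.75,.8,.85,.9): print(t,P(t),P(t,0),P(t,.036,-.101))
"
```

```text
lid change 10->11 126 1326
1 [([8, 12, 32, 16, 259], array([284.8, 204. ])), ([15, 27, 30, 18, 203], array([287.8, 221.8]))]
10 [([20, 0, 10, 15, 34], array([286.9, 231.5])), ([7, 18, 32, 13, 225], array([284. , 248.7]))]
11 [([20, 0, 10, 15, 34], array([287.1, 231.7])), ([7, 19, 32, 12, 130], array([284. , 249.8]))]
8 9 [[2.0, -1.399999976158142], [2.299999952316284, -1.7000000476837158], [2.4000000953674316, -1.7999999523162842], [1.399999976158142, -2.0999999046325684]]
8 11 [[-4.0, 3.700000047683716], [-57.099998474121094, -55.099998474121094], [-4.800000190734863, 3.9000000953674316], [4.900000095367432, 8.899999618530273]]
0.75 [[336.3, 112.2]] [[326.4, 123.7]] [[374.7, 128.0]]
0.8 [[339.7, 109.5]] [[329.3, 120.5]] [[378.8, 124.7]]
0.85 [[343.2, 107.0]] [[332.4, 117.4]] [[383.0, 121.6]]
0.9 [[346.8, 104.6]] [[335.5, 114.5]] [[387.4, 118.7]]
```

```bash
python3 -c "
from h import *
a=save('side','s12.png').astype(int)
for k in range(5): b=save('side','s13.png').astype(int)
d=abs(a-b); print('static diff',d.max(),(d>20).sum(),env.state()['force'],env.state()['time_s'])
c=cv2.imread('pics/s1.png')[:,:,::-1].astype(int); e=abs(b-c).max(2)
for n,(u,v,w,h) in dict(white=(258,254,10,27),low=(260,243,15,19),beaker=(253,221,27,36)).items(): r=e[v-h//2:v+h//2,u-w//2:u+w//2];print(n,round(float((r>40).mean()),2))
print(env.job_done())
"
```

```text
static diff 123 784 [-0.84101705 -0.69002285 -0.39429761] 14.15
white 0.0
low 0.0
beaker 0.0
the job is handed in; nothing more can be done
None
```

I pushed the hook aside to its right-hand stop and pressed the lever down. The lid now appears to stand open on its prop. The job is handed in at about 14 s, but no verdict was reported.

**First push missed:** the real fingertips sit about 33 mm above the reported TCP, so the fingers passed over the knob without moving the hook. I allowed for that offset, and the second push worked.

**Last checks:**
- **Hook:** the knob is within about 4 px of where it should be at 1.1 rad.
- **Lever:** the grip came to rest at about 0.445 rad; about 0.45 is expected with the prop carrying the lid. On release the force was about 0 N, against 7 N at the same height on the way down.
- **Lid angle:** reading the lid corners directly gave only about 0.73–0.80 rad. That is rough, and its low end is right at the 0.73 limit.
- **Prop:** I did not measure its angle.
- **Things standing around:** the two vials and the beaker look unchanged in the side view. The meter, and the tweezers and pen where they were detected, are within a few pixels of where they started. In the last pictures the network confused some names, for example giving the meter for `vial_white`.

**A check that did not pass:** two side pictures taken about 0.25 s apart just before handing in still differed, in 784 colour values over the whole frame. I did not find out where; the arm settling or moving shadows could explain it. So I did not confirm from pictures that the lid was completely still.

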